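# Slide the syrup bottle home into its marked rack bay

### The job

Push the lilac-capped syrup bottle across the worktop into the empty, lilac-marked bay of the white bottle rack until it stands against the bay's back wall. Push it with the fingertips low on its body, near its foot, so that it slides standing upright; do not lift or tip it. Do not disturb the other three bottles.

Things in the scene. Friction and masses are not known exactly. Their poses are not given: they have to be found in the camera images.
- syrup: The bottle to push: white medicine bottle with lilac cap and lilac label band, 44 mm diameter, 120 mm tall, round, straight-sided from 5 to 70 mm height, about 95 g, loose on the worktop before the open side of the rack. Origin: centre of its underside; z up along the bottle. Tips when pushed higher than about 40 mm; 15 to 30 mm is safe.
- rack: White rack fixed to the worktop: 3 bays along its y, pitch 68 mm, open at front (-x) and top, no floor. Origin: on the worktop in the middle bay; x points into the bays (to the right as seen by the robot). Back wall: face at x=+23.5 mm, 45 high. Dividers at y=+-34, +-102: 5 thick, 32 high, reaching to x=-18 with round 8 mm noses; bays 63 wide, 60 at the mouth. A home bottle stands out 2 mm.
- marker: Fixed lilac marking of the empty bay (any of the three): a card flat on the worktop in it (40 x 54 x 0.6 mm, nothing to climb) and a card clipped on the back wall, top 65 mm high. Origin: on the worktop, mid-bay, 23.5 mm in front of the back wall's face (so the axis of the syrup bottle is at x = +1.5 mm when it touches the wall); x points into the bay, square to that wall.
- neighbour_orange: Bystander: white medicine bottle with clear cap and orange label, 44 mm diameter, 120 mm tall, standing in one of the other bays. Origin: centre of its underside.
- neighbour_teal: Bystander: white medicine bottle with white cap and teal label, 45 mm diameter, 114 mm tall, standing in one of the other bays. Origin: centre of its underside.
- amber: Bystander: brown medicine bottle with white cap, 43 mm diameter, 90 mm tall, standing on the worktop beside the end of the rack nearest the robot. Origin: centre of its underside.
Not all that is in view belongs to the job. Leave any purple or yellow look-alike of the syrup alone.

How it is judged:
At the end, for the whole second after the job is handed in: The lilac-capped bottle stands upright (within 0.06 rad) and at rest on the worktop in the lilac-marked bay, against its back wall (within 6 mm) (x of syrup in the frame of marker between -0.0045 and 0.006 m and y of syrup in the frame of marker between -0.014 and 0.014 m and height (world z) of syrup below 0.004 m and angle between syrup's own z axis and vertical below 0.06 rad and linear speed of syrup below 0.01 m/s); the robot touches nothing.
It fails at once if the syrup bottle is tipped (leans more than 0.25 rad) (angle between syrup's own z axis and vertical above 0.25 rad).
It fails at once if the syrup bottle is lifted off the worktop (more than 10 mm) (height (world z) of syrup above 0.01 m).
It fails at once if the syrup bottle is pushed high on its body (fingers touch it with the grasp point more than 85 mm above the worktop) (contact force between the fingers and syrup above 0.3 N and height (world z) of the grasp point above 0.085 m).
It fails at once if one of the other three bottles is disturbed (moved more than 10 mm) (distance of any of neighbour_orange, neighbour_teal, amber from where it was at the start of the episode above 0.01 m).
It also fails if it takes over 58 s, if anything falls off the work surface, if the arm or the gripper's body presses on something with over 40 N, if the wrist force passes 120 N, or if a joint passes its speed limit or range.

### The arm

A 7-joint arm with a two-finger parallel gripper is mounted at the origin on a cart in front of the work surface, level with it; the furniture and walls round the work are solid. World frame = base frame: x ahead of the robot, y to its left, z up, the work surface at z = 0. Lengths are in m, angles in rad, forces in N, time in s.
With the tool pointing down it reaches from about 0.425 to 0.825 m from the base axis. Payload 3.6 kg.
Tool frame: the origin (TCP) lies where the fingers leave the gripper's body, on its centre line; the fingertips stand 73 mm ahead of it and the grasp point (between the pads) lies 54 mm ahead of it; x points along the fingers, y is the direction in which the jaws open and shut, and the axes are right-handed (so a half turn about x gives the same grasp; the last joint's range is limited). The gripper opens to 85 mm and grips with 20 to 120 N. Pads are 22 mm wide; open, the fingers measure 114 mm over their backs; the gripper's body (76 mm by 85 mm) begins 54 mm behind the grasp point. The pads swing forward as they close: fully open they stand 13 mm farther back than shut.
Start: joints at [-1.331, 0.615, -0.013, 1.423, 0.008, 1.103, -0.04], TCP at [0.171, 0.627, 0.304] pointing down, gripper open.
Joint ranges: [-3.12, 3.12], [-0.3, 2.06], [-1.34, 1.32], [0.26, 2.42], [-1.36, 4.5], [0.01, 1.98], [-2.84, 2.84]. Speed limits (rad/s): [2.79, 2.79, 3.14, 3.14, 3.14, 3.14, 3.14].

### API

Orientations are given as a unit quaternion [x, y, z, w].
In Python, from station import arm, snapshot, camera_info, ticket gives the robot as it stands. Calls block until the motion is done:
- arm.movep(position, orientation): joint-space move of the TCP to a pose.
- arm.line_to(position, velocity=0.15, ori=None): straight line of the TCP; ori=None keeps the orientation; velocity is the mean speed in m/s.
- arm.move_j(angles): joint-space move.
- arm.move_gripper(opening, effort=None): opening from 0.0 (shut) to 1.0 (fully open); effort is the grip in N (None keeps the last); returns when the fingers have stopped.
- arm.pause(seconds).
- arm.ik(position, orientation): joint angles nearest the present ones, or None.
- snapshot(name): name is "side" or "top" or "wrist"; returns the picture (400x640x3 uint8, blue, green, red); there is no depth.
- camera_info(name): a dict with "fx", "fy", "cx", "cy" (pixels), "dist_coeffs" ([k1, k2, p1, p2, k3] as OpenCV has them; the pictures are not rectified), "R" (3x3) and "t" (3): a world point X has camera coordinates R X + t; the wrist camera has in their place "T_tool_cam" (4x4, takes a point from camera to tool coordinates, whose origin is the TCP and whose axes are the tool frame's). Camera axes: x right, y down, z forward; pixel columns grow to the right and rows downward; lengths in m; the calibration is good to about 2 mm. A picture is of the moment at which its call begins: read the wrist's pose just before it. camera_info takes no time and is no camera call.
A pose or a line that the arm cannot do raises arm.MotionError and nothing moves.
- ticket.finish_job(): hands the job in, once; it reports no verdict.
Readings, each from a call of its own:
- arm.read_time(): time.
- arm.read_joint_positions(): joint angles.
- arm.read_dq(): joint speeds.
- arm.read_effort(): joint torques, N m.
- arm.read_tool_pos(): TCP position.
- arm.read_eef_rot(): TCP orientation.
- arm.read_ft_force(): force on the tool from outside, world axes, zero at the start.
- arm.read_wrist_torque(): the same for the moment, N m.
- arm.read_opening(): opening from 0.0 (shut) to 1.0 (fully open).
Only numpy, scipy, OpenCV 4.12 (cv2) and the standard library are available. Lean on these libraries where they do the work, as an engineer would, in place of code of your own. Each camera call takes 0.05 s, during which the arm holds its last target.

## Working session

There is one attempt and no reset: what is moved stays moved. The work goes in short steps, each a Python script; the robot and the scene stay as the last script left them, time stands still between calls to the robot, and variables do not carry over. Pictures are saved under pics/ and viewed, and the job is handed in when it is done.

```bash
ls; mkdir -p pics; python3 - <<'E'
from station import arm, snapshot, camera_info, ticket
import cv2, json
for n in ("side","top","wrist"):
    cv2.imwrite(f"pics/{n}0.png",snapshot(n)); print(n,camera_info(n))
print(arm.read_time(),arm.read_tool_pos(),arm.read_eef_rot())
E
```

```text
pics
side {'fx': 435.2900992000284, 'fy': 435.2900992000284, 'cx': 320.88941590653286, 'cy': 196.37874442509658, 'dist_coeffs': array([0.03819558, 0.        , 0.        , 0.        , 0.        ]), 'R': array([[ 0.99977918, -0.01928897, -0.00833782],
       [-0.02090551, -0.87273284, -0.4877503 ],
       [ 0.00213151,  0.4878169 , -0.87294337]]), 't': array([-0.54280836,  0.22737506,  0.76954023])}
top {'fx': 387.52816192972733, 'fy': 387.52816192972733, 'cx': 321.14093700433557, 'cy': 197.81268403575487, 'dist_coeffs': array([0.02161467, 0.        , 0.        , 0.        , 0.        ]), 'R': array([[ 0.05111815, -0.99867021, -0.00668875],
       [-0.97730471, -0.04864362, -0.20617784],
       [ 0.20557831,  0.01707638, -0.97849167]]), 't': array([0.24135064, 0.54708026, 0.78149164])}
wrist {'fx': 312.48724860963637, 'fy': 312.48724860963637, 'cx': 314.50639136942414, 'cy': 201.22855152899865, 'dist_coeffs': array([-0.01494993,  0.        ,  0.        ,  0.        ,  0.        ]), 'T_tool_cam': array([[ 6.52354709e-04, -3.01733560e-01,  9.53392067e-01,
        -6.96321163e-02],
       [ 9.99999644e-01,  7.06479416e-04, -4.60656159e-04,
        -1.02338246e-04],
       [-5.34556447e-04,  9.53392028e-01,  3.01733914e-01,
        -7.71865466e-02],
       [ 0.00000000e+00,  0.00000000e+00,  0.00000000e+00,
         1.00000000e+00]])}
0.15 [0.17059444 0.6267572  0.30301136] [ 0.09296422  0.70095613 -0.09435944  0.70079559]
```

View pics/top0.png

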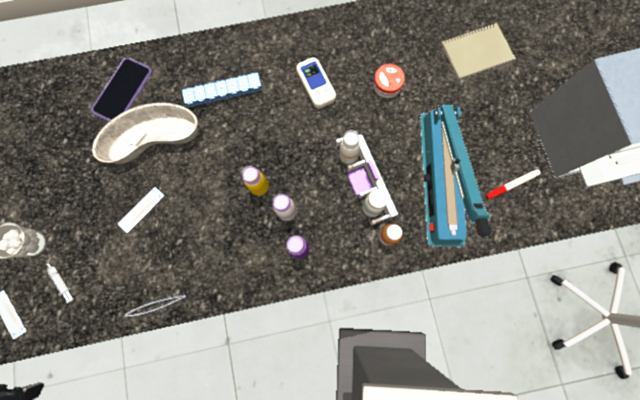

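View pics/side0.png

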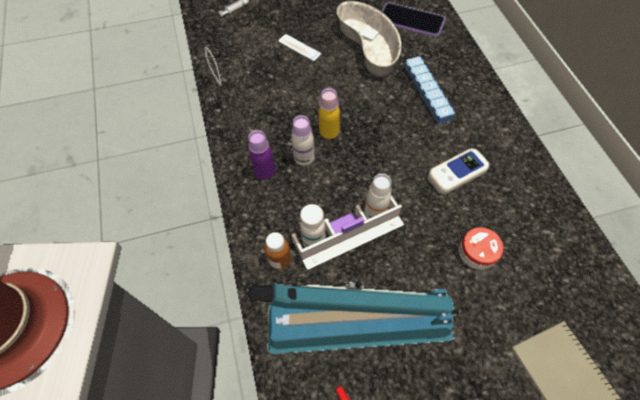

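View pics/wrist0.png

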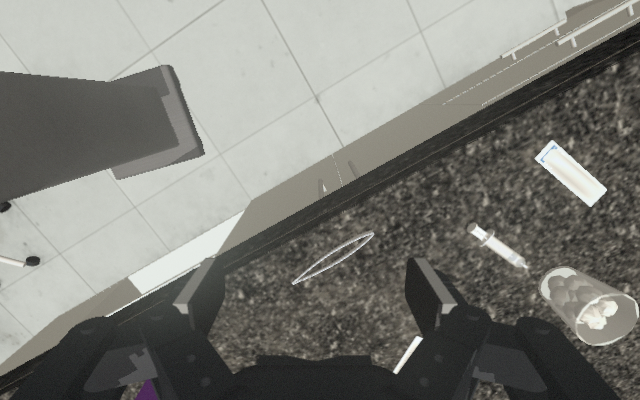

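Three bottles have lilac-like caps. In the top picture they are yellow-bodied (256,181), white-bodied (285,207) and purple-bodied (297,246). The syrup should be the white one with a lilac cap and band. The empty bay with the lilac card is at top (362,180), the middle one of the three. I'll enlarge both views to confirm.

```bash
python3 - <<'E'
import cv2,numpy as np
t=cv2.imread("pics/top0.png");s=cv2.imread("pics/side0.png")
a=cv2.resize(t[120:270,230:430],(800,600),interpolation=cv2.INTER_CUBIC)
b=cv2.resize(s[80:280,230:430],(600,600),interpolation=cv2.INTER_CUBIC)
cv2.imwrite("pics/c_top.png",a);cv2.imwrite("pics/c_side.png",b)
E
```

```text
(no output)
```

View pics/c_top.png

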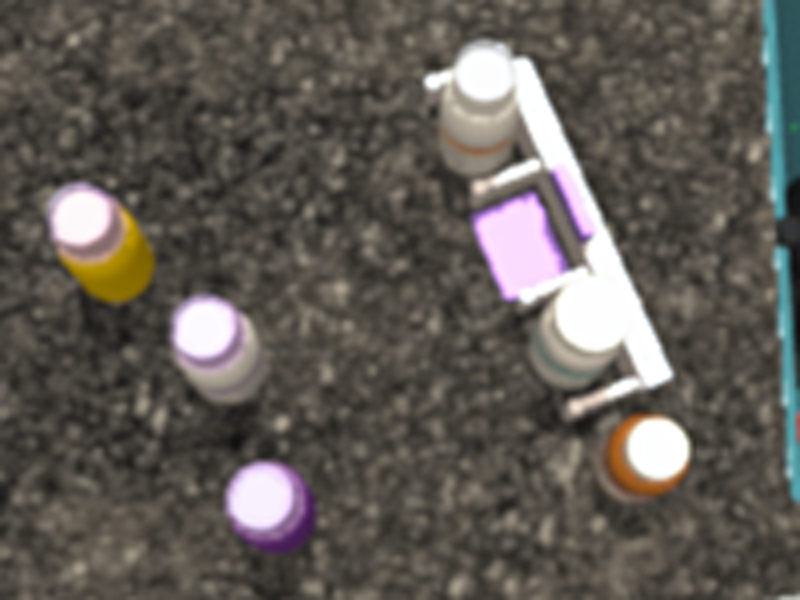

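View pics/c_side.png

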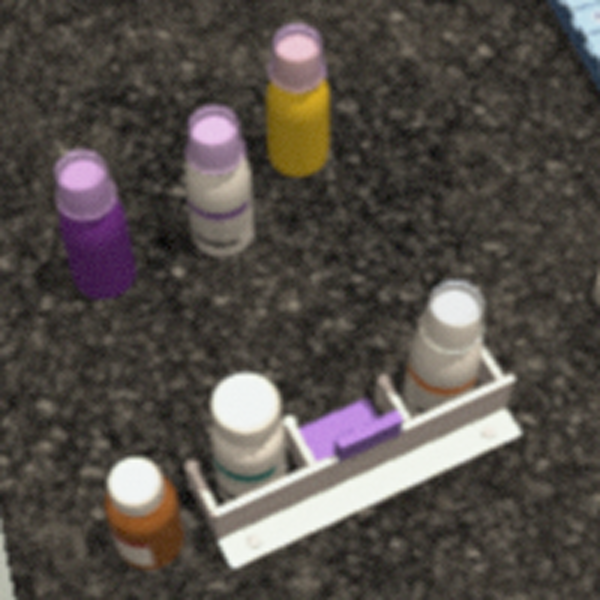

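The crops confirm it: the white body with lilac cap and band at top (285,207) and side (303,140) is the syrup. The yellow and purple ones are decoys. Next I'll fit the poses.

```bash
cat > h.py <<'E'
import numpy as np,cv2
from scipy.optimize import least_squares
from station import camera_info
C={n:camera_info(n) for n in("top","side")}
def proj(n,P):
    c=C[n];K=np.array([[c["fx"],0,c["cx"]],[0,c["fy"],c["cy"]],[0,0,1]])
    return cv2.projectPoints(np.asarray(P,float).reshape(-1,1,3),cv2.Rodrigues(c["R"])[0],c["t"],K,c["dist_coeffs"])[0].reshape(-1,2)
def ray(n,uv,z):
    c=C[n];K=np.array([[c["fx"],0,c["cx"]],[0,c["fy"],c["cy"]],[0,0,1]])
    p=cv2.undistortPoints(np.array([[uv]],float),K,c["dist_coeffs"])[0,0]
    o=-c["R"].T@c["t"];d=c["R"].T@np.array([p[0],p[1],1]);return o+d*(z-o[2])/d[2]
T=lambda u,v:(230+u/4-.375,120+v/4-.375)
S=lambda u,v:(230+u/3-.33,80+v/3-.33)
def fr(p,P):
    x,y,a=p;P=np.atleast_2d(np.array(P,float));c,s=np.cos(a),np.sin(a)
    return np.c_[x+c*P[:,0]-s*P[:,1],y+s*P[:,0]+c*P[:,1],P[:,2]]
E
python3 - <<'E'
from h import *
# rack
N=-.014
obs=[("top",T(433,80),(N,.102,.032)),("top",T(484,187),(N,.034,.032)),("top",T(527,297),(N,-.034,.032)),("top",T(573,407),(N,-.102,.032)),
("side",S(192,467),(N,-.102,.032)),("side",S(290,425),(N,-.034,.032)),("side",S(385,383),(N,.034,.032)),
("top",T(474,222),(-.02,.027,0.0006)),("top",T(512,300),(-.02,-.027,.0006)),
]
def res(p):
    return np.concatenate([proj(n,fr(p[:3],[q]))[0]-uv for n,uv,q in obs])
r=least_squares(res,[.6,-.15,-1.2+1.57])
r=least_squares(res,[.6,-.15,0.3],loss="soft_l1")
print(r.x,r.fun.reshape(-1,2).round(1).tolist())
for n,uv,z in [("top",T(206,327),.12),("side",S(213,130),.12),("top",T(585,310),.114),("side",S(246,402),.114),("top",T(485,75),.12),("side",S(456,306),.12),("top",T(658,450),.09),("side",S(136,483),.09),("top",T(85,217),.12),("side",S(297,49),.12),("top",T(263,492),.12),("side",S(83,177),.12)]:
    print(n,ray(n,uv,z).round(4))
print({n:(-c["R"].T@c["t"]).round(3).tolist() for n,c in C.items()})
E
```

```text
[ 0.5918706   0.17922369 -1.12821394] [[0.9, 0.2], [-0.2, -0.3], [1.1, -0.8], [2.0, -0.5], [-0.7, -0.4], [-1.0, -1.1], [-1.3, -1.3], [0.2, -1.7], [-0.1, -0.4]]
top [0.5099 0.3471 0.12  ]
side [0.5119 0.3418 0.12  ]
top [0.5293 0.1575 0.114 ]
side [0.531  0.1502 0.114 ]
top [0.6496 0.2126 0.12  ]
side [0.655  0.2075 0.12  ]
top [0.4635 0.1158 0.09  ]
side [0.4672 0.1121 0.09  ]
top [0.5636 0.4125 0.12  ]
side [0.5672 0.408  0.12  ]
top [0.4293 0.3133 0.12  ]
side [0.431  0.3068 0.12  ]
{'top': [0.362, 0.254, 0.879], 'side': [0.546, -0.187, 0.778]}
```

```bash
cat >> h.py <<'E'
def overlay(n,img,rack,bots,crop,k,out):
    u0,v0,w,h=crop
    im=cv2.resize(img[v0:v0+h,u0:u0+w],None,fx=k,fy=k,interpolation=cv2.INTER_CUBIC)
    def pl(P,col,cl=False):
        q=((proj(n,P)-[u0,v0]+.5)*k-.5)
        cv2.polylines(im,[np.round(q*8).astype(np.int32)],cl,col,1,cv2.LINE_AA,3)
    if rack is not None:
        for y in(.034,-.034,.102,-.102):
            for s in(-.0025,.0025): pl(fr(rack,[(-.018,y+s,.032),(.0235,y+s,.032)]),(0,0,255))
        for z in(.045,): pl(fr(rack,[(.0235,.1045,z),(.0235,-.1045,z)]),(0,0,255))
        pl(fr(rack,[(-.02,-.027,0),(-.02,.027,0),(.02,.027,0),(.02,-.027,0)]),(0,255,0),True)
    a=np.linspace(0,2*np.pi,40)
    for x,y,R,H in bots:
        for z,r in((0,R),(.07,R),(H,R*.7)): pl(np.c_[x+r*np.cos(a),y+r*np.sin(a),0*a+z],(255,255,0))
    cv2.imwrite(out,im)
E
python3 - <<'E'
from h import *
rk=[.5919,.1792,-1.1282];b=[(.511,.3445,.022,.12)]
overlay("top",cv2.imread("pics/top0.png"),rk,b,(265,120,150,130),5,"pics/ot.png")
overlay("side",cv2.imread("pics/side0.png"),rk,b,(280,100,140,180),3.3,"pics/os.png")
E
```

```text
(no output)
```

View pics/ot.png

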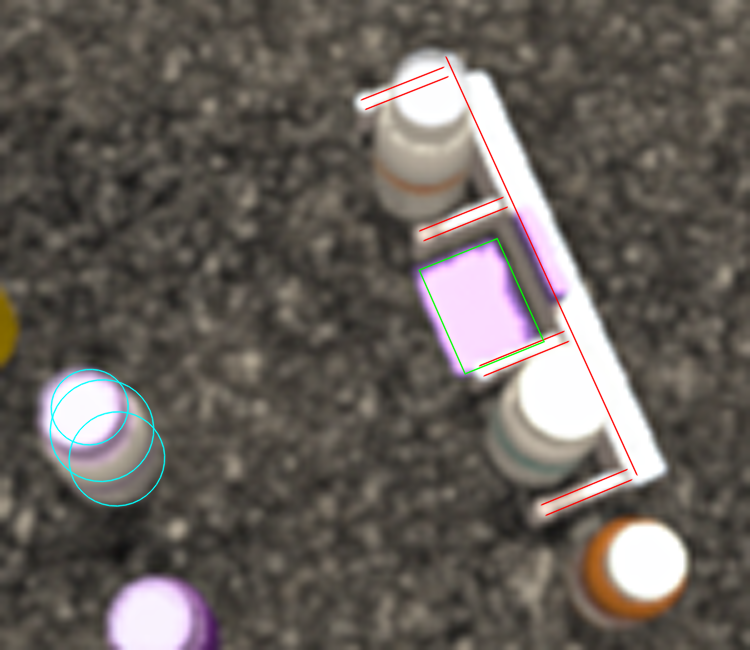

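View pics/os.png

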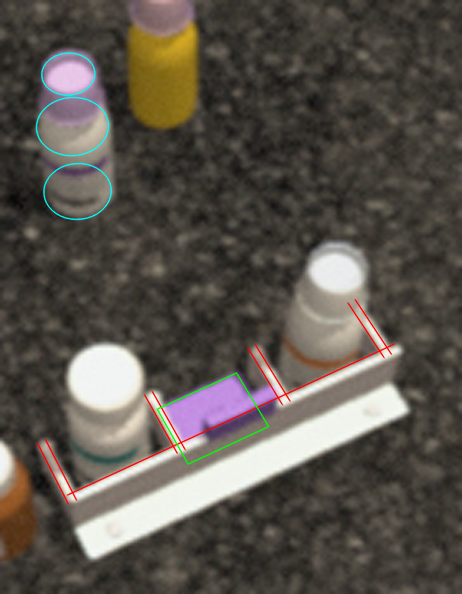

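```bash
cat >> h.py <<'E'
from station import arm,snapshot
from scipy.spatial.transform import Rotation as Ro
RK=np.array([.5919,.1792,-1.1282])
def wproj(P):
    c=camera_info("wrist");K=np.array([[c["fx"],0,c["cx"]],[0,c["fy"],c["cy"]],[0,0,1]])
    M=np.linalg.inv(c["T_tool_cam"]);q=np.asarray(P,float)@M[:3,:3].T+M[:3,3]
    return cv2.projectPoints(q.reshape(-1,1,3),np.zeros(3),np.zeros(3),K,c["dist_coeffs"])[0].reshape(-1,2)
def toolR(tilt,yaw=RK[2]):
    "tilt: angle below horizontal; camera (-z) up"
    f=np.array([np.cos(yaw),np.sin(yaw),0]);u=np.array([0,0,1.])
    x=np.cos(tilt)*f-np.sin(tilt)*u; z=-(np.sin(tilt)*f+np.cos(tilt)*u); y=np.cross(z,x)
    return Ro.from_matrix(np.c_[x,y,z])
def tcp(rx,ry,tz,tilt,L=.072):
    "TCP for fingertip centre at rack (rx,ry), height tz"
    R=toolR(tilt);p=fr(RK,[(rx,ry,tz)])[0]
    return p-L*R.as_matrix()[:,0],R.as_quat()
E
python3 - <<'E'
from h import *
for L in(.060,.073,.086): print(L,wproj([(L,s*.0425,w) for s in(-1,1) for w in(-.011,.011)]).round().tolist())
for tilt in(45,50,60):
  for rx,tz in((-.26,.2),(-.26,.016),(-.184-.03,.016),(-.1,.016),(-.026,.016),(-.07,.2)):
    p,q=tcp(rx,0,tz,np.radians(tilt));j=arm.ik(list(p),list(q))
    print(tilt,rx,tz,p.round(3),None if j is None else np.round(j,2))
E
```

```text
0.06 [[222.0, 253.0], [227.0, 294.0], [407.0, 253.0], [403.0, 295.0]]
0.073 [[230.0, 241.0], [233.0, 280.0], [400.0, 241.0], [396.0, 280.0]]
0.086 [[236.0, 231.0], [239.0, 267.0], [394.0, 231.0], [391.0, 267.0]]
45 -0.26 0.2 [0.459 0.46  0.251] [-0.8   0.89 -0.47  1.3   0.88  1.7   2.15]
45 -0.26 0.016 [0.459 0.46  0.067] [-0.85  1.1  -0.37  1.37  0.92  1.46  1.99]
45 -0.214 0.016 [0.478 0.419 0.067] [-0.79  1.08 -0.36  1.45  0.95  1.4   1.99]
45 -0.1 0.016 [0.527 0.316 0.067] [-0.65  1.02 -0.32  1.61  1.04  1.26  1.99]
45 -0.026 0.016 [0.559 0.249 0.067] [-0.55  1.   -0.29  1.67  1.11  1.19  2.01]
45 -0.07 0.2 [0.54  0.288 0.251] [-0.53  0.77 -0.45  1.57  0.98  1.47  2.23]
50 -0.26 0.2 [0.461 0.456 0.255] [-0.78  0.85 -0.47  1.32  0.83  1.63  2.17]
50 -0.26 0.016 [0.461 0.456 0.071] [-0.82  1.07 -0.37  1.4   0.89  1.37  2.01]
50 -0.214 0.016 [0.48  0.414 0.071] [-0.76  1.04 -0.36  1.48  0.92  1.31  2.01]
50 -0.1 0.016 [0.529 0.311 0.071] [-0.62  0.99 -0.32  1.63  1.01  1.18  2.03]
50 -0.026 0.016 [0.561 0.245 0.071] [-0.52  0.97 -0.29  1.69  1.07  1.11  2.06]
50 -0.07 0.2 [0.542 0.284 0.255] [-0.5   0.74 -0.44  1.58  0.93  1.4   2.28]
60 -0.26 0.2 [0.465 0.447 0.262] [-0.71  0.79 -0.48  1.37  0.74  1.48  2.23]
60 -0.26 0.016 [0.465 0.447 0.078] [-0.75  1.   -0.39  1.47  0.82  1.2   2.06]
60 -0.214 0.016 [0.485 0.405 0.078] [-0.69  0.98 -0.37  1.54  0.85  1.15  2.07]
60 -0.1 0.016 [0.534 0.302 0.078] [-0.54  0.93 -0.33  1.66  0.93  1.03  2.13]
60 -0.026 0.016 [0.565 0.235 0.078] [-0.44  0.91 -0.3   1.71  0.98  0.96  2.18]
60 -0.07 0.2 [0.547 0.275 0.262] [-0.43  0.68 -0.44  1.58  0.8   1.27  2.39]
```

```bash
python3 - <<'E'
from h import *
print(arm.read_time()); arm.move_gripper(0.235)
p,q=tcp(-.265,-.0026,.19,np.radians(50))
arm.movep(list(p),list(q))
print(arm.read_time(),p,arm.read_tool_pos(),arm.read_opening(),arm.read_ft_force())
w=snapshot("wrist");s=snapshot("side")
cv2.imwrite("pics/w1.png",w);cv2.imwrite("pics/s1.png",s)
print(wproj([(L,a*.01,b) for L in(.066,.073) for a in(-1,1) for b in(-.011,.011)]).round().tolist())
E
```

```text
0.15
2.6833 [0.45623303 0.459373   0.2451552 ] [0.45570635 0.4598705  0.24526546] 0.23355358153557965 [-0.30694331  0.81193337  0.74121286]
[[293.0, 247.0], [294.0, 287.0], [335.0, 247.0], [334.0, 287.0], [294.0, 241.0], [295.0, 280.0], [334.0, 241.0], [333.0, 280.0]]
```

View pics/w1.png

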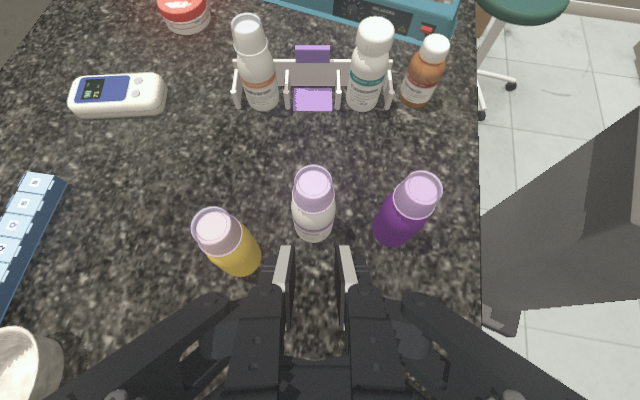

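View pics/s1.png

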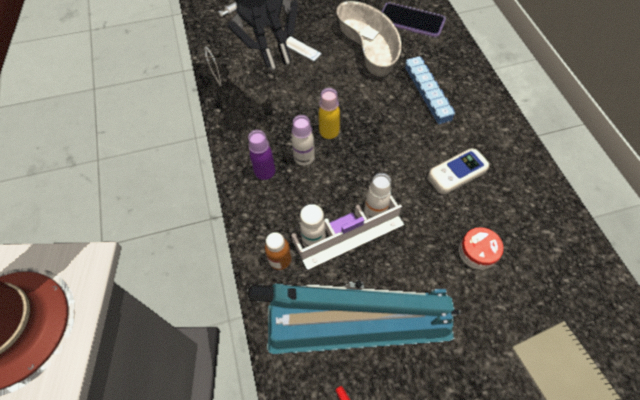

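The wrist view shows the syrup at (314,205) and the lilac bay at (313,100). Both are on the gripper's centre column (314), between the yellow decoy (228,245) and the purple one (407,210). I'll refine the distances from this view.

```bash
python3 - <<'E'
import cv2
w=cv2.imread("pics/w1.png")
cv2.imwrite("pics/w1c.png",cv2.resize(w[30:260,215:415],None,fx=2.6,fy=2.6,interpolation=cv2.INTER_CUBIC))
cv2.imwrite("pics/w1d.png",cv2.resize(w[35:125,225:405],None,fx=4.4,fy=4.4,interpolation=cv2.INTER_CUBIC))
E
```

```text
(no output)
```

View pics/w1c.png

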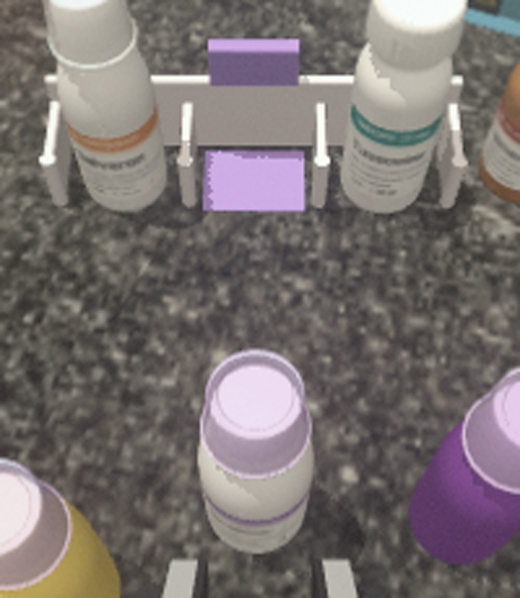

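View pics/w1d.png

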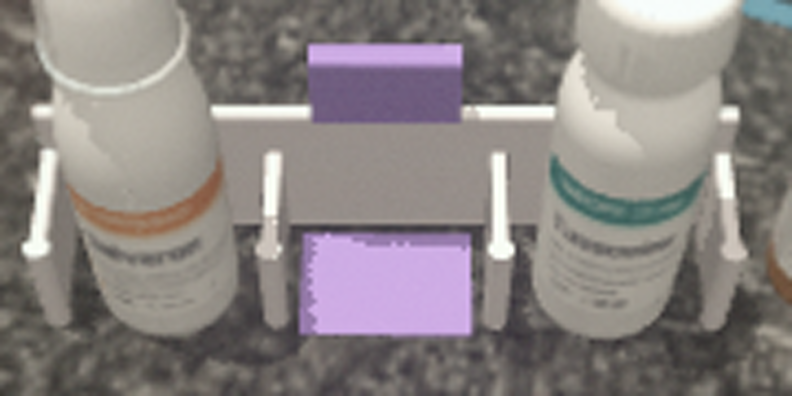

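```bash
cat >> h.py <<'E'
def wray(uv,z,pos,quat):
    c=camera_info("wrist");K=np.array([[c["fx"],0,c["cx"]],[0,c["fy"],c["cy"]],[0,0,1]])
    p=cv2.undistortPoints(np.array([[uv]],float),K,c["dist_coeffs"])[0,0]
    M=np.eye(4);M[:3,:3]=Ro.from_quat(quat).as_matrix();M[:3,3]=pos;M=M@c["T_tool_cam"]
    d=M[:3,:3]@[p[0],p[1],1];o=M[:3,3];return o+d*(z-o[2])/d[2]
def torack(P):
    d=np.asarray(P)[:2]-RK[:2];c,s=np.cos(RK[2]),np.sin(RK[2]);return np.array([c*d[0]+s*d[1],-s*d[0]+c*d[1]])
E
python3 - <<'E'
from h import *
pos,q=arm.read_tool_pos(),arm.read_eef_rot()
D=lambda u,v:(225+u/4.4-.4,35+v/4.4-.4); Cc=lambda u,v:(215+u/2.6-.3,30+v/2.6-.3)
for n,uv,z in [("cardFL",D(300,335),0),("cardFR",D(472,335),0),("cardBL",D(302,234),0),("cardBR",D(470,234),0),("wallL",D(240,223),0),("wallR",D(550,223),0),
 ("noseL",D(270,247),.032),("noseR",D(500,247),.032),("syr cap",Cc(256,398),.12),("syr front base",Cc(257,550),0),("syr bodyL@z~35",Cc(201,475),.05),("syr bodyR",Cc(313,475),.05)]:
    P=wray(uv,z,pos,q);print(n,P.round(4),torack(P).round(4))
E
```

```text
cardFL [0.608  0.2087 0.    ] [-0.0198  0.0272]
cardFR [0.5596 0.1857 0.    ] [-0.0197 -0.0264]
cardBL [0.6257 0.1726 0.    ] [0.0204 0.0277]
cardBR [0.5766 0.1493 0.    ] [ 0.0205 -0.0266]
wallL [0.6459 0.1771 0.    ] [0.025  0.0479]
wallR [0.5551 0.1339 0.    ] [ 0.0251 -0.0526]
noseL [0.6168 0.2061 0.032 ] [-0.0137  0.0341]
noseR [0.5562 0.1773 0.032 ] [-0.0136 -0.0331]
syr cap [0.5101 0.3477 0.12  ] [-0.1873 -0.0017]
syr front base [0.5031 0.3624 0.    ] [-0.2036 -0.0018]
syr bodyL@z~35 [0.53   0.3567 0.05  ] [-0.1869  0.0201]
syr bodyR [0.4904 0.3379 0.05  ] [-0.1869 -0.0238]
```

```bash
python3 - <<'E'
from h import *
t=np.radians(50)
p,q=tcp(-.265,-.0018,.018,t); arm.line_to(list(p),0.1)
print(arm.read_ft_force())
p,q=tcp(-.225,-.0018,.018,t); arm.line_to(list(p),0.06,ori=list(q))
print(arm.read_time(),torack(arm.read_tool_pos()),arm.read_tool_pos()[2]-p[2],arm.read_ft_force())
cv2.imwrite("pics/w2.png",snapshot("wrist"));s=snapshot("side");cv2.imwrite("pics/s2.png",cv2.resize(s[20:220,180:420],None,fx=3,fy=3))
E
```

```text
[ 0.13873893 -0.24876539 -0.13274734]
5.4667 [-0.27173091 -0.00186699] 7.093136693142599e-06 [-0.84039644 -0.46356138 -0.64999631]
```

View pics/w2.png

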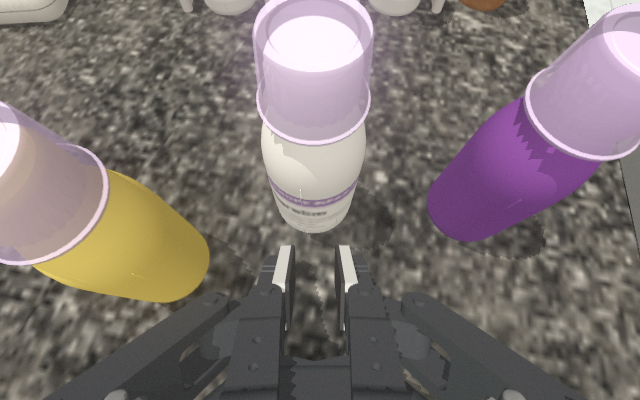

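View pics/s2.png

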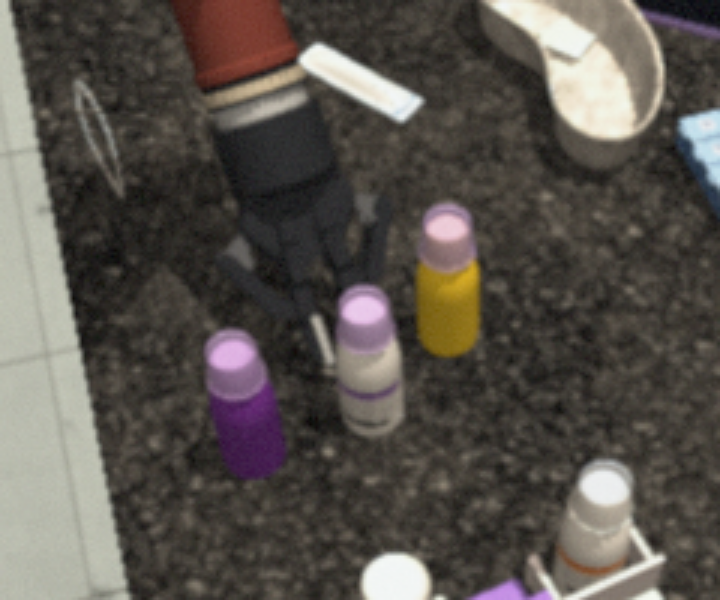

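The fingertips straddle the syrup's centreline about 15 mm behind it, at about 25 mm height. The yellow bottle (edge 208,262) and the purple one (430,200) are both clear of the linkage. I'll push slowly and stop partway to check.

```bash
python3 - <<'E'
from h import *
t=np.radians(50)
for rx,ry in((-.205,-.0018),(-.18,-.0015),(-.14,-.001)):
    p,q=tcp(rx,ry,.018,t); arm.line_to(list(p),0.04,ori=list(q))
    print(arm.read_time(),arm.read_ft_force().round(2) if hasattr(arm.read_ft_force(),'round') else arm.read_ft_force())
cv2.imwrite("pics/w3.png",snapshot("wrist"));s=snapshot("side");cv2.imwrite("pics/s3.png",cv2.resize(s[60:280,200:420],None,fx=2.7,fy=2.7))
E
```

```text
6.2167 [-0.87  0.14 -0.42]
6.9917 [-0.18  0.38  0.13]
8.1417 [-0.97  0.26  0.72]
```

View pics/w3.png

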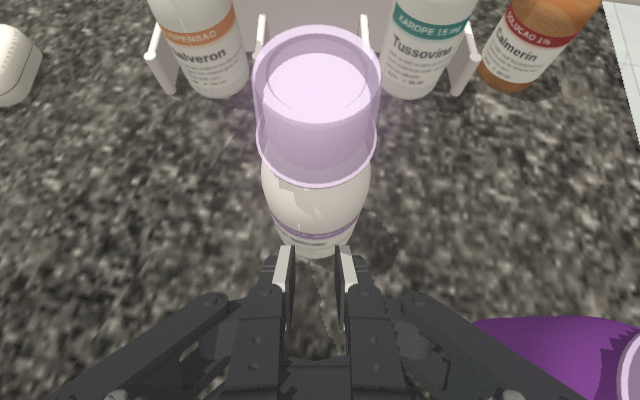

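View pics/s3.png

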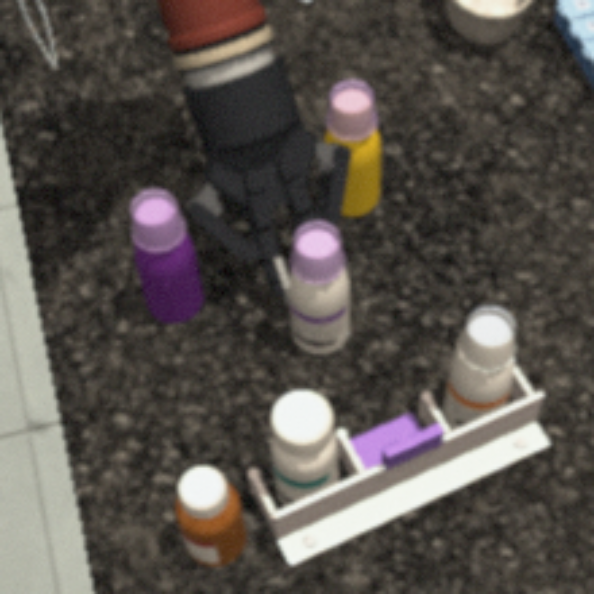

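The syrup is upright and nestled between the fingertips. It has moved about 70 mm and is in line with the bay. Continuing.

```bash
python3 - <<'E'
from h import *
t=np.radians(50);d=np.array([np.cos(RK[2]),np.sin(RK[2]),0])
def F(): return np.mean([np.array(arm.read_ft_force())@d for _ in range(5)])
for rx,ry in((-.08,0.),(-.038,.0)):
    p,q=tcp(rx,ry,.018,t); arm.line_to(list(p),0.04,ori=list(q)); print(rx,arm.read_time(),F().round(2))
cv2.imwrite("pics/w4.png",snapshot("wrist"))
cv2.imwrite("pics/t4.png",cv2.resize(snapshot("top")[120:270,230:430],None,fx=4,fy=4,interpolation=cv2.INTER_CUBIC))
E
```

```text
-0.08 9.8917 -0.55
-0.038 11.0917 -0.32
```

View pics/w4.png

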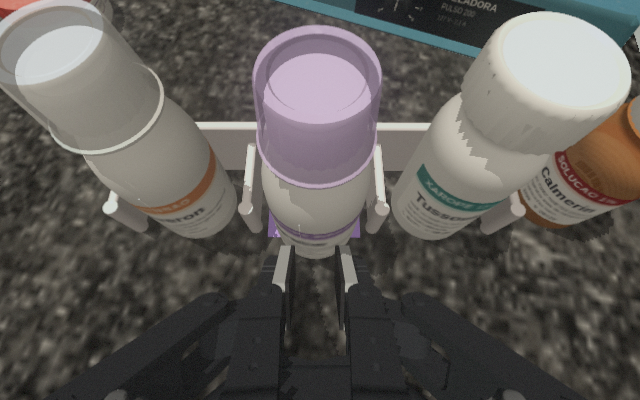

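View pics/t4.png

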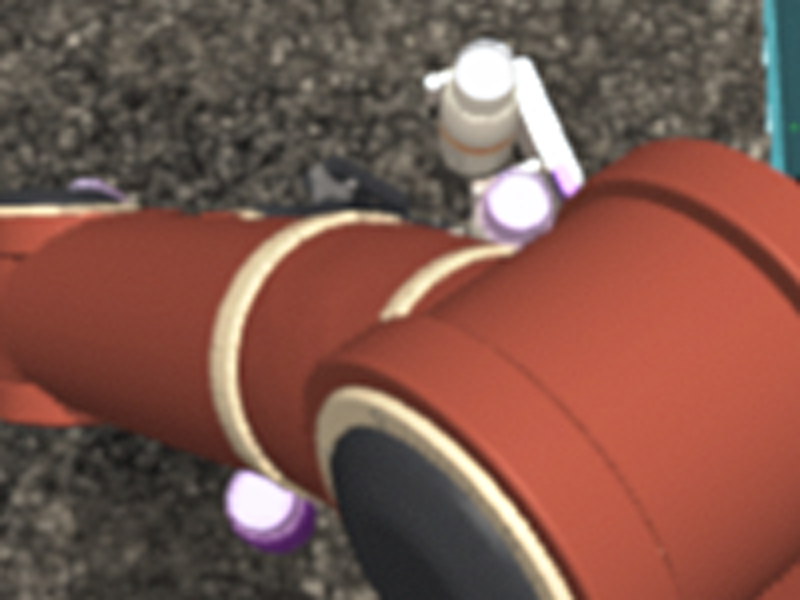

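The bottle is centred between the noses (248,210) and (380,208). I'll creep the last ~13 mm and watch the force.

```bash
python3 - <<'E'
from h import *
t=np.radians(50);d=np.array([np.cos(RK[2]),np.sin(RK[2]),0])
pos,q0=arm.read_tool_pos(),arm.read_eef_rot()
print("near edge",torack(wray((315,256),0,pos,q0)), "tip",torack(pos)[0]+.072*np.cos(t))
def F(): 
    f=[]
    for _ in range(6): f.append(np.array(arm.read_ft_force())@d); arm.pause(.03)
    return np.mean(f)
f0=F();print("f0",f0)
for rx in np.arange(-.035,-.0155,.0015):
    p,q=tcp(rx,0,.018,t); arm.line_to(list(p),0.02,ori=list(q)); f=F(); print(rx.round(4),round(f-f0,2))
    if f-f0<-2.2: break
print(arm.read_time())
cv2.imwrite("pics/w5.png",snapshot("wrist"))
s=snapshot("side");cv2.imwrite("pics/s5.png",cv2.resize(s[100:280,240:420],None,fx=3.3,fy=3.3))
E
```

```text
near edge [-0.0311769  -0.00033441] tip -0.03822103958562534
f0 0.21577300830351862
-0.035 -0.59
-0.0335 -0.36
-0.032 -0.45
-0.0305 -0.54
-0.029 -0.52
-0.0275 -0.5
-0.026 -0.19
-0.0245 -1.53
-0.023 -5.27
15.4917
```

View pics/w5.png

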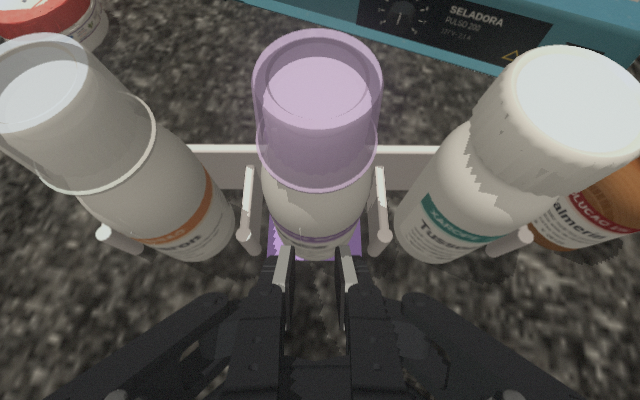

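View pics/s5.png

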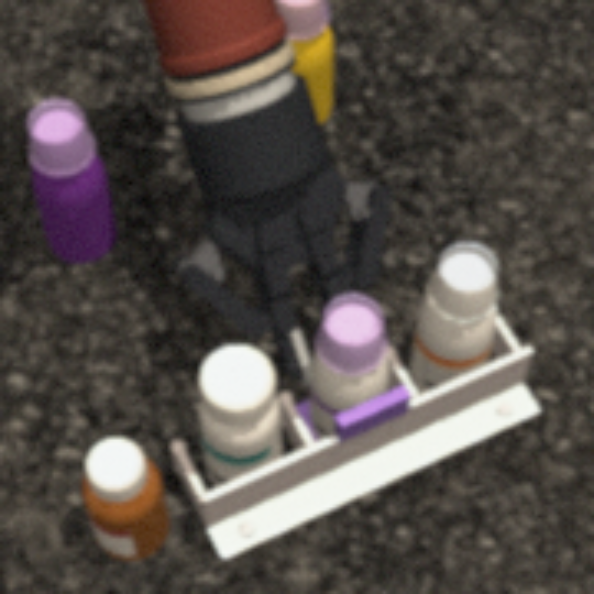

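Wall contact came at tip x = -0.0245, where I predicted -0.025, and the force rose to 5 N. I'll back off straight, lift away and verify.

```bash
python3 - <<'E'
from h import *
t=np.radians(50)
for rx,tz in((-.032,.018),(-.09,.018),(-.13,.19)):
    p,q=tcp(rx,0,tz,t); arm.line_to(list(p),0.03 if rx>-.05 else .1,ori=list(q))
arm.pause(.3)
pos,q=arm.read_tool_pos(),arm.read_eef_rot();w=snapshot("wrist");s=snapshot("side")
print(arm.read_time(),list(pos),list(q))
cv2.imwrite("pics/w6.png",cv2.resize(w[0:290,140:540],None,fx=2,fy=2,interpolation=cv2.INTER_CUBIC))
cv2.imwrite("pics/s6.png",cv2.resize(s[100:280,240:420],None,fx=3.3,fy=3.3))
E
```

```text
19.0917 [np.float64(0.5163711528177238), np.float64(0.3384496088684053), np.float64(0.2450167311384287)] [np.float64(0.7658668141224505), np.float64(-0.484627926666945), np.float64(-0.35718651863459316), np.float64(-0.22583530863468926)]
```

View pics/w6.png

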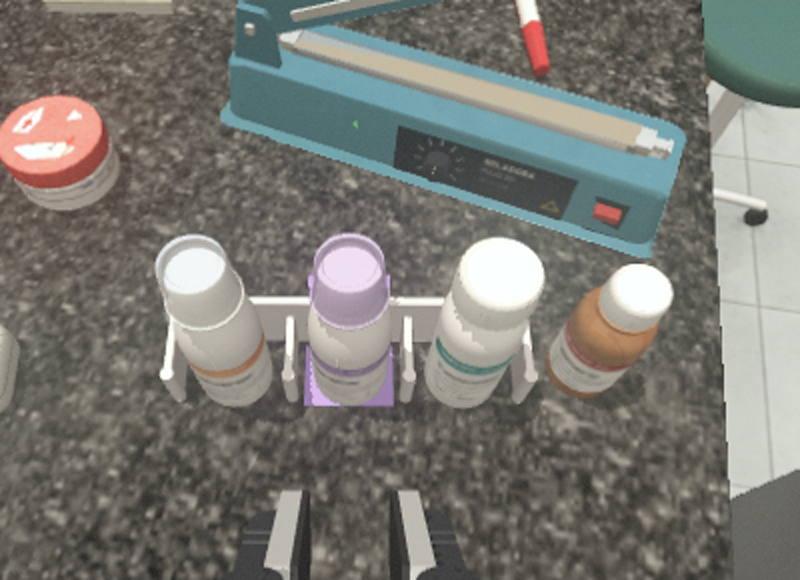

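View pics/s6.png

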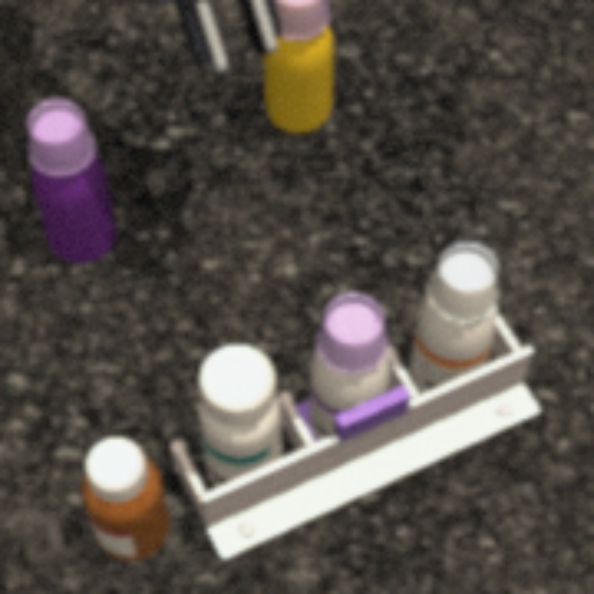

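```bash
python3 - <<'E'
from h import *
from station import ticket
pos,q=arm.read_tool_pos(),arm.read_eef_rot();U=lambda u,v:(140+u/2-.25,v/2-.25)
a=torack(wray(U(350,404),0,pos,q));c=torack(wray(U(350,266),.12,pos,q));k=torack(wray(U(349,406),0,pos,q))
print("base near edge",a,"-> axis x",a[0]+.022,"cap",c,"card front",k)
if abs(a[0]+.022)<.0055 and abs(c[0]-a[0]-.022)<.008: ticket.finish_job();print("handed in",arm.read_time())
E
```

```text
base near edge [-0.01884155 -0.00046427] -> axis x 0.0031584458875976405 cap [-0.0033876  -0.00030514] card front [-0.02014241  0.00013675]
the job is handed in; nothing more can be done
the job is handed in; nothing more can be done
```

I pushed the lilac-capped syrup bottle about 187 mm into the lilac-marked middle bay until it met the back wall, then handed the job in. I used both fingertips low on its body, about 25 mm up, with the gripper tilted 50° below horizontal.

**Wall contact:** the push force rose from about 0.5 N to 5 N with the tips within 0.5–2 mm of where I expected the wall to stop the bottle. I then backed the arm off clear of everything, 19 s into the 58 s allowed.

**Last checks:** in the last wrist and side pictures:
- **Position:** the foot gives the bottle's axis at x ≈ +3 mm and y ≈ -0.5 mm, within the limits (expected +1.5 mm at the wall).
- **Upright:** the cap centre read x ≈ -3 mm, 6.5 mm off the foot, which would be about 0.055 rad of lean, close to the 0.06 limit. I put this down to my reading of the cap, about 3 mm either way. The bottle looks upright in both pictures, but I did not measure the lean separately.
- **Other bottles:** the other three look unmoved in the pictures; I did not measure them.

The hand-in gave no verdict.

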